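Gauge an oak shelf offcut with a sliding-jaw bench gauge

ROBOT

A 6-joint arm with a two-finger parallel gripper is mounted at the origin on the work surface. World frame = base frame: x ahead of the robot, y to its left, z up, the work surface at z = 0. Lengths are in mm, angles in rad, forces in N, time in s.
With the tool pointing down it reaches from about 275 to 750 mm from the base axis. Payload 10.2 kg.
Tool frame: the origin (TCP) lies on the mounting face of the last link; the fingertips stand 173 mm ahead of it and the grasp point (between the pads) lies 155 mm ahead of it; z points along the fingers, y is the line along which they close (so a half turn about z gives the same grasp; the last joint's range is limited). The gripper opens to 85 mm and grips with 20 to 120 N. Pads are 22 mm wide; open, the fingers measure 114 mm over their backs; the gripper's body (76 mm by 85 mm) begins 54 mm behind the grasp point. The pads swing forward as they close: fully open they stand 13 mm farther back than shut.
Start: joints at [0.898, 0.313, 1.498, -0, 1.331, -0.223], TCP at [228.276, 472.782, 404.694] pointing down, gripper open.
Joint ranges: [-2.94, 2.94], [-0.97, 2.17], [0.19, 2.56], [-1.23, 4.37], [0.02, 3.11], [-2.88, 2.88]. Speed limits (rad/s): [2.39, 2.39, 3.01, 3.14, 3.14, 3.14].

INTERFACE

Orientations are given as a rotation vector (axis times angle).
In Python, from station import get_state, snapshot, calibration, close_job gives the robot as it stands.
- The arm moves only by the tool drive_tool, never from a script. Its argument "increments" is a list of rows, each an object of numbers: "rx", "ry", "rz": the turn, a rotation vector about the tool's x, y, z in degrees; "tx", "ty", "tz": the shift along the tool's x, y, z in mm; "hand": the closure, from 0 (fully open) to 1 (shut). In form: [{"rx": .., "ry": .., "rz": .., "tx": .., "ty": .., "tz": .., "hand": ..}, ...]. A call has 1 to 10 rows; each row shifts and turns the commanded pose from where the row before left it, along the tool's axes as they then stand; what a row does not reach is not made up. A row lasts 1/8 s, in which the tool goes at most 62.5 mm and 10.7 degrees, less where a joint would pass 70% of its speed; a pose out of reach is approached as far as the arm can. A call with a gripper value outside its range is refused whole. The fingers move at their own pace and stop on an object; "force" is the grip in N (left out, the last holds). Time passes only in rows, so rows that do not move let the fingers close. It gives the time, the measured TCP pose, the force, the opening and the grip force at its end, in the units of the state.
- get_state(): the state, without advancing time (a new reading comes with each control period).
- snapshot(name): name is "side" or "top"; returns (picture, depth): 400x640x3 uint8, blue, green, red; 400x640 float32, mm along the optical axis (not along the pixel's ray), 0 where there is no reading.
- calibration(name): a dict with "fx", "fy", "cx", "cy" (pixels), "k1" (the pictures are not rectified: a ray, as slopes to the right and down, at radius r is drawn at 1 + k1 r^2 times it, then the intrinsics apply), "R" (3x3) and "t" (3): a world point X has camera coordinates R X + t. Camera axes: x right, y down, z forward; pixel columns grow to the right and rows downward; lengths in mm; the calibration is good to about 2 mm. A picture is of the moment at which its call begins. calibration takes no time and is no camera call.
- close_job(): hands the job in; it is judged then, once.
The state is a dict: "time": time; "q": joint angles; "qd": joint speeds; "effort": joint torques, N m; "ee_pos": TCP position; "ee_rot": TCP orientation; "force": force on the tool from outside, world axes, zero at the start; "moment": the same for the moment, N m; "grip_width": finger opening in mm; "grasp_force": force on a finger pad.
Only numpy, scipy, OpenCV 4.12 (cv2) and the standard library are available. Lean on these libraries where they do the work, as an engineer would, in place of code of your own. Each camera call takes 0.05 s, during which the arm holds its last target. There are 200 camera calls.

TASK

Measure the oak offcut that lies between the jaws of the bench gauge: turn the clamp knob anticlockwise to free the sliding jaw, slide the jaw gently shut on the offcut until the dial needle stands between the two thick marks (never as far as the end of its scale), then turn the knob fully clockwise to lock the jaw, so that the reading stays when you let go. Leave the other two offcuts, the mug and the canister alone.

Things in the scene. Friction and masses are not known exactly. Their poses are not given: they have to be found in the camera images.
- gauge: fixed bench gauge like a big caliper: base plate 84 mm (x) by 400 mm (y), steel rail along y. Origin: on the worktop under the middle of the rail's line. The grey head at the -y end carries the spring anvil and the dial (84 mm wide, face 70 mm up). Both jaws are steel plates reaching to -x over the bare worktop (x -35 to -135 mm, z 4 to 44 mm); the offcut lies between them
- slide (a joint): travel of the moving jaw's carriage (m): 0 = open, 150 mm between the faces; grows as it closes towards the gauge's -y, at most 0.108. Freed it slides with 1.5 N of friction, clamped it is stuck; let go unclamped, the anvil's spring pushes it back. The grey carriage is 78 (x) by 80 mm (y), its top 50 mm above the worktop; its -y side is in line with the jaw face
- knob (a joint): clamp knob on the carriage (rad): 0 = fully clockwise, locked (as found); 1.2 = fully anticlockwise seen from above, free. The clamp starts to bite below about 0.5 and holds well below 0.2. Turning takes about 0.15 N m
- knob_grip (a point): where to grip the knob: on its axis, 81 mm above the worktop, on the upright black bar that is its handle: 62 mm long along the point's x, 17 mm thick along its y, from 58 to 95 mm above the worktop, over a 60 mm disc. z is up. It turns with the knob and travels with the carriage. At knob 0 the bar stands square across the rail
- needle (a joint): dial needle (rad, clockwise seen from above): 0 = anvil at rest, needle pointing to the gauge's -y; the two thick marks stand at 0.8 and 1.8; the scale ends at 2.4 (anvil stop). It turns 0.2 rad for each mm by which the anvil is pushed back; the anvil's spring needs about 0.9 N per mm
- anvil_face (a point): middle of the spring anvil's flat face (100 mm by 40 mm), 24 mm above the worktop; it moves to the gauge's -y as it is pressed. Axes as the gauge's
- jaw_face (a point): middle of the rail-side line of the moving jaw's flat face, at the gauge's x = 0 and 24 mm above the worktop; the face itself reaches from 35 to 135 mm from here along -x. Axes as the gauge's
- offcut_a: one of three loose oak shelf offcuts: 110 mm long (x), 44 mm high (30 mm over the last 25 mm at its +x end, a rebate), 55 to 88 mm wide (y); the width is what is being gauged and is not told. Origin: centre of its underside. Which of the three lies between the jaws varies; the other two, beyond the rail, are bystanders
- offcut_b: one of three loose oak shelf offcuts: 110 mm long (x), 44 mm high (30 mm over the last 25 mm at its +x end, a rebate), 55 to 88 mm wide (y); the width is what is being gauged and is not told. Origin: centre of its underside. Which of the three lies between the jaws varies; the other two, beyond the rail, are bystanders
- offcut_c: one of three loose oak shelf offcuts: 110 mm long (x), 44 mm high (30 mm over the last 25 mm at its +x end, a rebate), 55 to 88 mm wide (y); the width is what is being gauged and is not told. Origin: centre of its underside. Which of the three lies between the jaws varies; the other two, beyond the rail, are bystanders
- mug: white mug, 80 mm wide, 95 mm high, loose, a bystander. Origin: centre of its underside
- canister: black storage jar, 90 mm wide, 130 mm high, loose, a bystander. Origin: centre of its underside

How it is judged:
By the outcome, as a careful person would: the job done as asked, in the order asked, and still so for the second after the job is handed in, with the robot touching nothing.
It also fails if it takes over 45 s, if anything falls off the work surface, if the arm or the gripper's body presses on something with over 40 N, if the wrist force passes 120 N, or if a joint passes its speed limit or range.

## Working session

There is one attempt and no reset: what is moved stays moved. The work goes in short steps, Python scripts to look and compute and a tool call to move; the robot and the scene stay as the last step left them, time stands still between calls to the robot, and variables do not carry over. Pictures are saved under pics/ and viewed, at most 10 in all, crops included, and the job is handed in when it is done.

Besides the shell and the picture viewer there is one more tool, called as a command line: name --argument value ..., lists and objects as JSON in quotes. drive_tool: Moves the arm, as the interface text tells. Its arguments: {"type":"object","properties":{"increments":{"type":"array"},"force":{"type":"number"}},"required":["increments"]}

```bash
mkdir -p pics; cat > h.py <<'E'
import numpy as np, cv2
from station import *
def cloud(name):
    im,d=snapshot(name); c=calibration(name)
    v,u=np.mgrid[0:400,0:640]
    a=(u-c['cx'])/c['fx']; b=(v-c['cy'])/c['fy']
    x,y=a.copy(),b.copy()
    for _ in range(8):
        s=1+c['k1']*(x*x+y*y); x,y=a/s,b/s
    P=np.stack([x*d,y*d,d],-1)
    W=(P-np.array(c['t']))@np.array(c['R'])
    W[d==0]=np.nan
    return im,d,W
E
python3 - <<'E'
from h import *
for n in("top","side"):
    im,d,W=cloud(n); cv2.imwrite(f"pics/{n}0.png",im); np.save(f"{n}0.npy",W)
    print(n,calibration(n)['R'],calibration(n)['t'])
print(get_state())
E
```

```text
top [[ 0.00401712 -0.999988    0.00280228]
 [-0.98058441 -0.00448855 -0.19604608]
 [ 0.1960563  -0.00196033 -0.98059068]] [ -33.50224524  586.37791747 1568.74455888]
side [[ 0.99732201 -0.07249574  0.00965278]
 [-0.0353349  -0.59319154 -0.80428555]
 [ 0.06403322  0.8017906  -0.59416461]] [-564.15737237   64.37147178 1104.03592841]
{'time': 0.1, 'q': array([ 8.97608865e-01,  3.13384469e-01,  1.49834984e+00, -2.22671478e-05,
        1.33101439e+00, -2.23373620e-01]), 'qd': array([ 0.00011273, -0.00258841, -0.00189229,  0.00036622, -0.00014153,
       -0.00051656]), 'effort': array([ 4.10950437e-03, -4.12901151e+01, -2.60139030e+01, -6.57274222e-05,
        3.04571688e-03,  2.92058371e-05]), 'ee_pos': array([228.24706028, 472.74963864, 404.20133456]), 'ee_rot': array([-7.00508652e-01, -3.06200324e+00,  1.65095676e-03]), 'force': array([-0.28812259, -0.30684688,  0.12905224]), 'moment': array([-0.02309797, -0.10965478, -0.05663179]), 'grasp_force': 0.0, 'grip_width': 84.96989788448579}
```

View pics/top0.png

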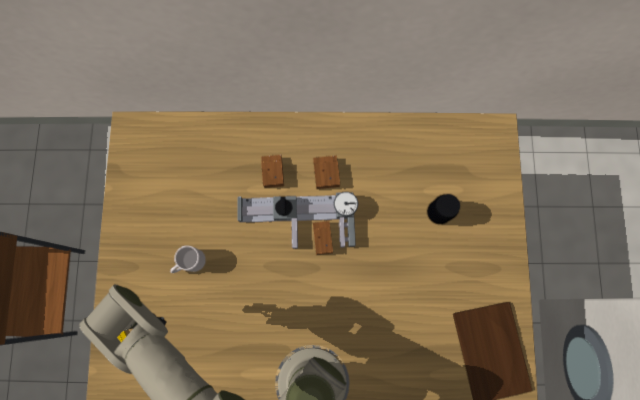

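View pics/side0.png

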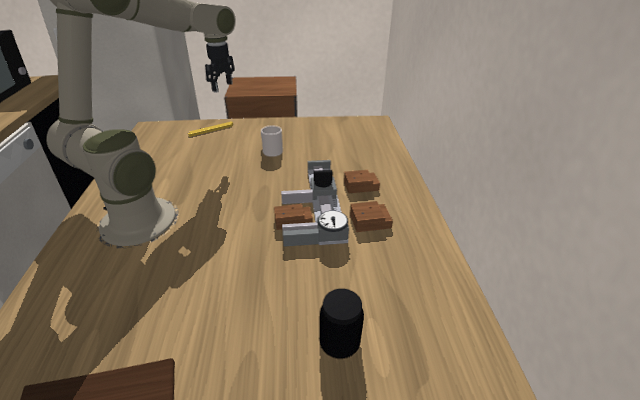

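The top view shows the gauge's rail running from (238,209) to the dial at (345,204), with the knob at (284,206). The offcut to be gauged is at (322,238), the mug at (190,260) and the canister at (443,209). Next I measure the gauge's yaw and the knob's axis.

```bash
python3 - <<'E'
from h import *
im=cv2.imread("pics/top0.png"); W=np.load("top0.npy")
c=cv2.resize(im[140:270,225:375],None,fx=5,fy=4.5*1.0,interpolation=cv2.INTER_CUBIC)
cv2.imwrite("pics/crop0.png",cv2.resize(im[140:260,230:370],None,fx=5,fy=5,interpolation=cv2.INTER_CUBIC))
for u,v in[(284,206),(284,198),(345,204),(294,240),(343,240),(352,240),(322,238),(260,212),(310,205)]: print(u,v,W[v,u].round(0))
S=np.load("side0.npy")
for n,A in(("top",W),("side",S)):
    R=A.reshape(-1,3); R=R[~np.isnan(R[:,0])]
    R=R[(R[:,0]>300)&(R[:,0]<620)&(R[:,1]>-200)&(R[:,1]<250)]
    def f(lbl,m):
        p=R[m]; 
        if len(p)>5: 
            r=cv2.minAreaRect(p[:,:2].astype(np.float32)); print(n,lbl,len(p),p.mean(0).round(1),[np.round(t,2) for t in r])
    m=(R[:,2]>84)&(R[:,2]<105); f("knobbar",m)
    f("dial",(R[:,2]>63)&(R[:,2]<76)&(R[:,1]<0))
    f("jaws+cut",(R[:,2]>34)&(R[:,2]<53)&(R[:,0]<440))
    f("mugs",R[:,2]>110)
E
```

```text
284 206 [576.  97.  89.]
284 198 [603.  97.  92.]
345 204 [ 587. -107.   76.]
294 240 [468.  64.  45.]
343 240 [ 469. -101.   45.]
352 240 [ 469. -132.   43.]
322 238 [476. -30.  43.]
260 212 [567. 185.  26.]
310 205 [592.  12.  32.]
top knobbar 96 [577.6 100.8  94.4] [array([576.47, 101.42]), array([59.42, 17.29]), np.float64(2.27)]
top dial 397 [ 585.2 -109.7   68.8] [array([ 583.67, -109.38]), array([72.72, 78.13]), np.float64(0.33)]
top jaws+cut 63 [433.  -34.5  44.5] [array([432.  , -37.21]), array([13.66, 54.2 ]), np.float64(1.81)]
side knobbar 103 [574.5  96.7  91.8] [array([575.27,  97.7 ]), array([19.24, 57.58]), np.float64(85.08)]
side dial 443 [ 584.9 -114.6   68.7] [array([ 584.72, -109.73]), array([84.48, 71.61]), np.float64(86.18)]
side jaws+cut 69 [433.  -40.6  43.6] [array([431.28, -37.84]), array([14.9 , 61.81]), np.float64(1.58)]
```

View pics/crop0.png

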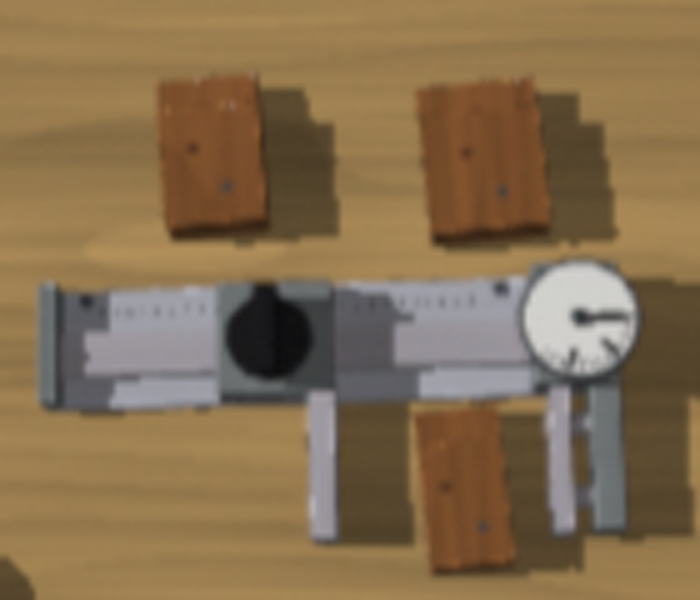

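drive_tool --increments '[{"tx": -47.5, "ty": -18.5}, {"tx": -47.5, "ty": -18.5}, {"tx": -47.5, "ty": -18.5}, {"tx": -47.5, "ty": -18.5}, {"tx": -47.5, "ty": -18.5}, {"tx": -47.5, "ty": -18.5}, {"tx": -47.5, "ty": -18.5}, {"tx": -47.5, "ty": -18.5}, {"tx": -47.5, "ty": -18.5}, {"tx": -47.5, "ty": -18.5}]'

```text
invalid input
```

drive_tool --increments '[{"rz": 10}, {"rz": 10}, {"rz": 10}, {"rz": 10}, {"rz": 10}, {"rz": 10}, {"rz": 10}, {"rz": 10}, {"rz": 10}, {"rz": 10}]'

```text
invalid input
```

drive_tool --increments '[{"rz": 10}, {"rz": 10}, {"rz": 10}, {"rz": 10}, {"rz": 10}, {"rz": 2}, {}]'

```text
invalid input
```

```bash
python3 - <<'E'
from h import *
from scipy.spatial.transform import Rotation as Ro
s=get_state();print(s['time'],s['q'],s['ee_pos'],s['force'],Ro.from_rotvec(s['ee_rot']).as_matrix().round(3))
E
```

```text
0.1 [ 8.97608865e-01  3.13384469e-01  1.49834984e+00 -2.22671478e-05
  1.33101439e+00 -2.23373620e-01] [228.24706028 472.74963864 404.20133456] [-0.28812259 -0.30684688  0.12905224] [[-0.901  0.435 -0.001]
 [ 0.435  0.901 -0.001]
 [ 0.    -0.001 -1.   ]]
```

drive_tool --increments '[{"rx": 0, "ry": 0, "rz": 0, "tx": -47.5, "ty": -18.5, "tz": 0, "hand": 0}, {"rx": 0, "ry": 0, "rz": 0, "tx": -47.5, "ty": -18.5, "tz": 0, "hand": 0}, {"rx": 0, "ry": 0, "rz": 0, "tx": -47.5, "ty": -18.5, "tz": 0, "hand": 0}, {"rx": 0, "ry": 0, "rz": 0, "tx": -47.5, "ty": -18.5, "tz": 0, "hand": 0}, {"rx": 0, "ry": 0, "rz": 0, "tx": -47.5, "ty": -18.5, "tz": 0, "hand": 0}, {"rx": 0, "ry": 0, "rz": 0, "tx": -47.5, "ty": -18.5, "tz": 0, "hand": 0}, {"rx": 0, "ry": 0, "rz": 0, "tx": -47.5, "ty": -18.5, "tz": 0, "hand": 0}, {"rx": 0, "ry": 0, "rz": 0, "tx": -47.5, "ty": -18.5, "tz": 0, "hand": 0}, {"rx": 0, "ry": 0, "rz": 0, "tx": -47.5, "ty": -18.5, "tz": 0, "hand": 0}, {"rx": 0, "ry": 0, "rz": 0, "tx": -47.5, "ty": -18.5, "tz": 0, "hand": 0}]'

```text
time: 1.35
ee_pos: [576.6, 98.3, 404.4]
ee_rot: [-0.701, -3.062, 0.0]
force: [0.3, 0.6, 0.1]
grip_width: 85.3
grasp_force: 0.0
```

Full rows work. Next I turn by 152°.

drive_tool --increments '[{"rx": 0, "ry": 0, "rz": 10, "tx": 0, "ty": 0, "tz": 0, "hand": 0}, {"rx": 0, "ry": 0, "rz": 10, "tx": 0, "ty": 0, "tz": 0, "hand": 0}, {"rx": 0, "ry": 0, "rz": 10, "tx": 0, "ty": 0, "tz": 0, "hand": 0}, {"rx": 0, "ry": 0, "rz": 10, "tx": 0, "ty": 0, "tz": 0, "hand": 0}, {"rx": 0, "ry": 0, "rz": 10, "tx": 0, "ty": 0, "tz": 0, "hand": 0}, {"rx": 0, "ry": 0, "rz": 10, "tx": 0, "ty": 0, "tz": 0, "hand": 0}, {"rx": 0, "ry": 0, "rz": 10, "tx": 0, "ty": 0, "tz": 0, "hand": 0}, {"rx": 0, "ry": 0, "rz": 10, "tx": 0, "ty": 0, "tz": 0, "hand": 0}, {"rx": 0, "ry": 0, "rz": 10, "tx": 0, "ty": 0, "tz": 0, "hand": 0}, {"rx": 0, "ry": 0, "rz": 10, "tx": 0, "ty": 0, "tz": 0, "hand": 0}]'

```text
time: 2.6
ee_pos: [575.6, 99.7, 404.3]
ee_rot: [-2.8, -1.424, 0.001]
force: [0.8, 0.2, -0.5]
grip_width: 85.5
grasp_force: 0.0
```

drive_tool --increments '[{"rx": 0, "ry": 0, "rz": 10, "tx": 0, "ty": 0, "tz": 0, "hand": 0}, {"rx": 0, "ry": 0, "rz": 10, "tx": 0, "ty": 0, "tz": 0, "hand": 0}, {"rx": 0, "ry": 0, "rz": 10, "tx": 0, "ty": 0, "tz": 0, "hand": 0}, {"rx": 0, "ry": 0, "rz": 10, "tx": 0, "ty": 0, "tz": 0, "hand": 0}, {"rx": 0, "ry": 0, "rz": 10, "tx": 0, "ty": 0, "tz": 0, "hand": 0}, {"rx": 0, "ry": 0, "rz": 2, "tx": 0, "ty": 0, "tz": 30, "hand": 0}, {"rx": 0, "ry": 0, "rz": 0, "tx": 0, "ty": 0, "tz": 30, "hand": 0}, {"rx": 0, "ry": 0, "rz": 0, "tx": 0, "ty": 0, "tz": 30, "hand": 0}, {"rx": 0, "ry": 0, "rz": 0, "tx": 0, "ty": 0, "tz": 0, "hand": 0}]'

```text
time: 3.72
ee_pos: [575.3, 99.6, 312.7]
ee_rot: [-3.141, -0.061, 0.008]
force: [0.3, -0.3, 0.6]
grip_width: 85.5
grasp_force: 0.0
```

```bash
python3 - <<'E'
from h import *
from scipy.spatial.transform import Rotation as Ro
s=get_state();print(s['time'],s['q'],s['ee_pos'],s['force'],Ro.from_rotvec(s['ee_rot']).as_matrix().round(3))
E
```

```text
3.725 [-2.90316204e-02  5.23711362e-01  1.43594556e+00 -1.86103932e-05
  1.18680573e+00  1.50295849e+00] [575.26578113  99.64202289 312.68059381] [ 0.25554153 -0.31526931  0.61509733] [[ 0.999  0.039 -0.005]
 [ 0.039 -0.999  0.   ]
 [-0.005 -0.    -1.   ]]
```

drive_tool --increments '[{"rx": 0, "ry": 0, "rz": 0, "tx": 0, "ty": 0, "tz": 18, "hand": 0}, {"rx": 0, "ry": 0, "rz": 0, "tx": 0, "ty": 0, "tz": 18, "hand": 0}, {"rx": 0, "ry": 0, "rz": 0, "tx": 0, "ty": 0, "tz": 18, "hand": 0}, {"rx": 0, "ry": 0, "rz": 0, "tx": 0, "ty": 0, "tz": 18, "hand": 0}, {"rx": 0, "ry": 0, "rz": 0, "tx": 0, "ty": 0, "tz": 0, "hand": 0.5}, {"rx": 0, "ry": 0, "rz": 0, "tx": 0, "ty": 0, "tz": 0, "hand": 0.6}, {"rx": 0, "ry": 0, "rz": 0, "tx": 0, "ty": 0, "tz": 0, "hand": 0.65}, {"rx": 0, "ry": 0, "rz": 0, "tx": 0, "ty": 0, "tz": 0, "hand": 0.65}]' --force 30

```text
time: 4.72
ee_pos: [575.7, 99.7, 243.2]
ee_rot: [3.141, 0.061, 0.001]
force: [0.8, -0.5, -0.4]
grip_width: 29.8
grasp_force: 0.0
```

drive_tool --increments '[{"rx": 0, "ry": 0, "rz": 0, "tx": 0, "ty": 0, "tz": 0, "hand": 0.75}, {"rx": 0, "ry": 0, "rz": 0, "tx": 0, "ty": 0, "tz": 0, "hand": 0.8}, {"rx": 0, "ry": 0, "rz": 0, "tx": 0, "ty": 0, "tz": 0, "hand": 0.9}, {"rx": 0, "ry": 0, "rz": 0, "tx": 0, "ty": 0, "tz": 0, "hand": 1}, {"rx": 0, "ry": 0, "rz": 0, "tx": 0, "ty": 0, "tz": 0, "hand": 1}, {"rx": 0, "ry": 0, "rz": 0, "tx": 0, "ty": 0, "tz": 0, "hand": 1}]' --force 30

```text
time: 5.48
ee_pos: [575.5, 100.4, 243.0]
ee_rot: [-3.139, -0.061, -0.001]
force: [-0.3, 5.6, 2.5]
grip_width: 16.3
grasp_force: 31.9
```

drive_tool --increments '[{"rx": 0, "ry": 0, "rz": 0, "tx": 0, "ty": -0.8, "tz": 0, "hand": 1}, {"rx": 0, "ry": 0, "rz": -5, "tx": 0, "ty": 0, "tz": 0, "hand": 1}, {"rx": 0, "ry": 0, "rz": -8, "tx": 0, "ty": 0, "tz": 0, "hand": 1}, {"rx": 0, "ry": 0, "rz": -8, "tx": 0, "ty": 0, "tz": 0, "hand": 1}, {"rx": 0, "ry": 0, "rz": -8, "tx": 0, "ty": 0, "tz": 0, "hand": 1}, {"rx": 0, "ry": 0, "rz": -8, "tx": 0, "ty": 0, "tz": 0, "hand": 1}, {"rx": 0, "ry": 0, "rz": -8, "tx": 0, "ty": 0, "tz": 0, "hand": 1}]'

```text
time: 6.35
ee_pos: [576.1, 100.0, 243.0]
ee_rot: [2.874, 1.264, 0.004]
force: [4.9, -1.7, -0.8]
grip_width: 16.6
grasp_force: 31.5
```

drive_tool --increments '[{"rx": 0, "ry": 0, "rz": -8, "tx": 0, "ty": 0, "tz": 0, "hand": 1}, {"rx": 0, "ry": 0, "rz": -8, "tx": 0, "ty": 0, "tz": 0, "hand": 1}, {"rx": 0, "ry": 0, "rz": -6, "tx": 0, "ty": 0, "tz": 0, "hand": 1}, {"rx": 0, "ry": 0, "rz": 0, "tx": 0, "ty": 0, "tz": 0, "hand": 1}, {"rx": 0, "ry": 0, "rz": 0, "tx": 0, "ty": 0, "tz": 0, "hand": 1}]'

```text
time: 6.98
ee_pos: [576.7, 100.0, 243.1]
ee_rot: [2.583, 1.782, 0.007]
force: [10.3, -0.0, -4.3]
grip_width: 16.3
grasp_force: 31.2
```

```bash
cat >st.py <<'E'
from h import *
from scipy.spatial.transform import Rotation as Ro
s=get_state();M=Ro.from_rotvec(s['ee_rot']).as_matrix()
print(s['time'],s['q'].round(3),s['ee_pos'].round(1),'F',s['force'].round(1),'M',s['moment'].round(2),'grip',s['grip_width'],s['grasp_force'])
print('yaw y',np.degrees(np.arctan2(M[1,1],M[0,1])))
E
cat >pic.py <<'E'
import sys
from h import *
n,f,a,b,c,d,k=sys.argv[1:]; a,b,c,d,k=map(int,(a,b,c,d,k))
im,_,W=cloud(n); np.save(f+'.npy',W); cv2.imwrite(f"pics/{f}.png",cv2.resize(im[a:b,c:d],None,fx=k,fy=k,interpolation=cv2.INTER_CUBIC))
E
python3 st.py; python3 pic.py side s1 120 260 240 400 5; python3 pic.py top t1 140 260 230 370 5
```

```text
6.975 [-2.800e-02  6.090e-01  1.497e+00 -1.000e-03  1.030e+00  3.350e-01] [576.7 100.  243.1] F [10.3 -0.  -4.3] M [-0.15 -1.59  0.08] grip 16.314713060477278 31.19178682565689
yaw y -20.787673141660843
```

View pics/s1.png

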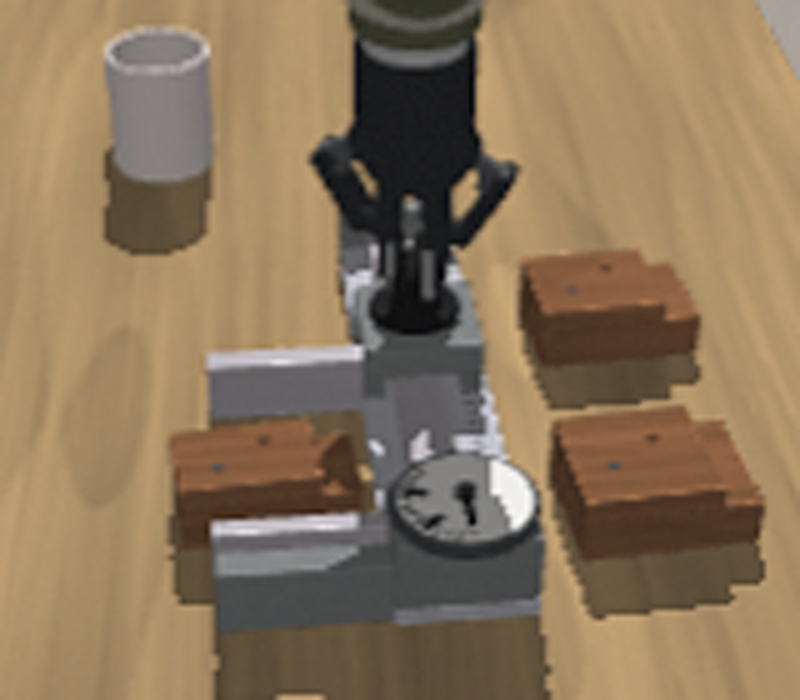

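The side view shows the bar turned along the rail, and the needle is still at its rest mark. The clamp should now be free, so I slide the jaw towards -y.

drive_tool --increments '[{"rx": 0, "ry": 0, "rz": -1, "tx": 0.4, "ty": 0.9, "tz": 0, "hand": 1}, {"rx": 0, "ry": 0, "rz": 0, "tx": -4.6, "ty": 1.9, "tz": 0, "hand": 1}, {"rx": 0, "ry": 0, "rz": 0, "tx": -4.6, "ty": 1.9, "tz": 0, "hand": 1}, {"rx": 0, "ry": 0, "rz": 0, "tx": -4.6, "ty": 1.9, "tz": 0, "hand": 1}, {"rx": 0, "ry": 0, "rz": 0, "tx": -4.6, "ty": 1.9, "tz": 0, "hand": 1}]'

```text
time: 7.7
ee_pos: [578.0, 80.4, 243.0]
ee_rot: [2.569, 1.806, 0.004]
force: [5.2, 2.0, 0.0]
grip_width: 16.3
grasp_force: 31.7
```

```bash
python3 st.py
```

```text
7.7 [-0.062  0.606  1.502  0.     1.03   0.283] [578.   80.4 243. ] F [5.2 2.  0. ] M [ 0.32 -0.83  0.07] grip 16.341133869169944 31.677595674991608
yaw y -19.785216729695126
```

drive_tool --increments '[{"rx": 0, "ry": 0, "rz": 0, "tx": -5.4, "ty": 2.8, "tz": 0, "hand": 1}, {"rx": 0, "ry": 0, "rz": 0, "tx": -5.6, "ty": 2.2, "tz": 0, "hand": 1}, {"rx": 0, "ry": 0, "rz": 0, "tx": -5.6, "ty": 2.2, "tz": 0, "hand": 1}, {"rx": 0, "ry": 0, "rz": 0, "tx": -5.6, "ty": 2.2, "tz": 0, "hand": 1}, {"rx": 0, "ry": 0, "rz": 0, "tx": -5.6, "ty": 2.2, "tz": 0, "hand": 1}, {"rx": 0, "ry": 0, "rz": 0, "tx": -5.6, "ty": 2.2, "tz": 0, "hand": 1}, {"rx": 0, "ry": 0, "rz": 0, "tx": -5.6, "ty": 2.2, "tz": 0, "hand": 1}, {"rx": 0, "ry": 0, "rz": 0, "tx": 0, "ty": 0, "tz": 0, "hand": 1}]'

```text
time: 8.7
ee_pos: [579.7, 37.7, 243.0]
ee_rot: [2.569, 1.805, 0.002]
force: [6.6, -1.9, 0.5]
grip_width: 16.4
grasp_force: 31.9
```

```bash
python3 st.py; python3 pic.py side s2 120 260 240 400 5
```

```text
8.7 [-1.370e-01  6.020e-01  1.510e+00 -1.000e-03  1.027e+00  2.090e-01] [579.7  37.7 243. ] F [ 6.6 -1.9  0.5] M [-0.22 -0.96  0.02] grip 16.401270594950034 31.903197169303894
yaw y -19.798225469267393
```

View pics/s2.png

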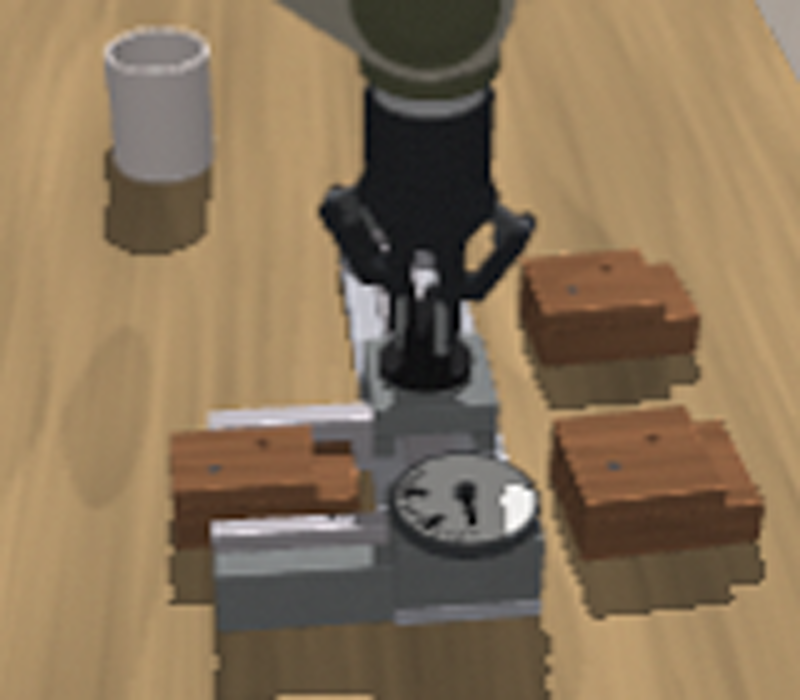

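The needle is still at rest and the jaw is just reaching the offcut. I continue more slowly.

drive_tool --increments '[{"rx": 0, "ry": 0, "rz": 0, "tx": -2.6, "ty": 1.6, "tz": 0, "hand": 1}, {"rx": 0, "ry": 0, "rz": 0, "tx": -2.8, "ty": 1.1, "tz": 0, "hand": 1}, {"rx": 0, "ry": 0, "rz": 0, "tx": -2.8, "ty": 1.1, "tz": 0, "hand": 1}, {"rx": 0, "ry": 0, "rz": 0, "tx": -2.8, "ty": 1.1, "tz": 0, "hand": 1}, {"rx": 0, "ry": 0, "rz": 0, "tx": -2.8, "ty": 1.1, "tz": 0, "hand": 1}, {"rx": 0, "ry": 0, "rz": 0, "tx": -2.8, "ty": 1.1, "tz": 0, "hand": 1}, {"rx": 0, "ry": 0, "rz": 0, "tx": -2.8, "ty": 1.1, "tz": 0, "hand": 1}, {"rx": 0, "ry": 0, "rz": 0, "tx": 0, "ty": 0, "tz": 0, "hand": 1}]'

```text
time: 9.75
ee_pos: [580.7, 17.1, 243.0]
ee_rot: [2.569, 1.806, 0.001]
force: [4.5, 0.2, 3.6]
grip_width: 16.3
grasp_force: 32.3
```

```bash
python3 st.py; python3 pic.py side s3 120 260 240 400 5
```

```text
9.75 [-0.172  0.602  1.51  -0.     1.028  0.173] [580.7  17.1 243. ] F [4.5 0.2 3.6] M [ 0.03 -0.82  0.04] grip 16.299756074273407 32.33073592185974
yaw y -19.781941807939944
```

View pics/s3.png

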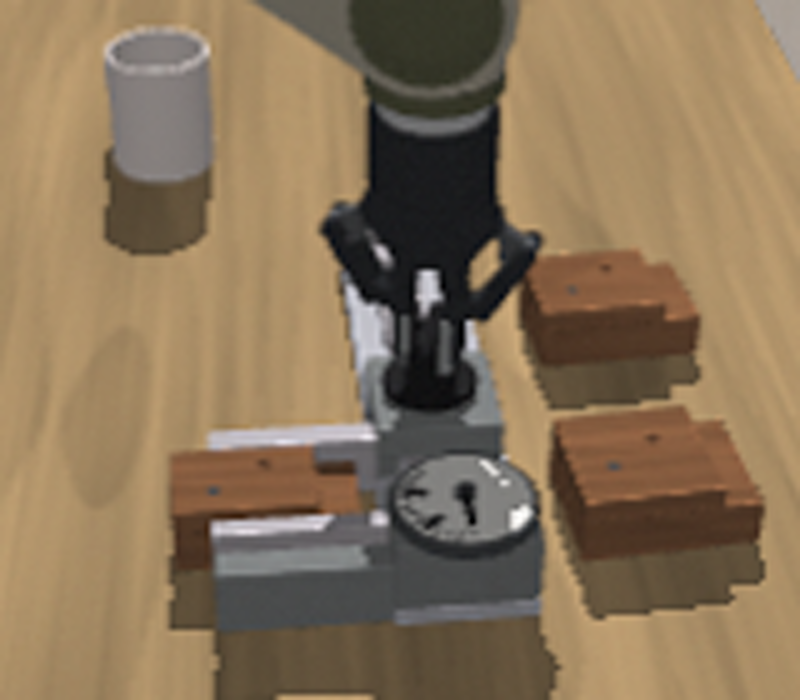

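The jaw is pushing the offcut along and the needle is still at rest. I'll read the needle numerically from the side picture from here on.

```bash
cat >needle.py <<'E'
from h import *
def needle(cen=(584.5,-109.7),z=71,yaw=np.radians(2.1),show=False):
    im,_=snapshot("side"); c=calibration("side"); g=cv2.cvtColor(im,cv2.COLOR_BGR2GRAY)
    A=np.arange(-0.4,2.8,0.02); r=np.arange(10,22,1.0)
    aa,rr=np.meshgrid(A,r,indexing='ij')
    gx,gy=-rr*np.sin(aa),-rr*np.cos(aa)
    X=np.stack([cen[0]+np.cos(yaw)*gx-np.sin(yaw)*gy,cen[1]+np.sin(yaw)*gx+np.cos(yaw)*gy,np.full(gx.shape,z)],-1)
    P=X@np.array(c['R']).T+np.array(c['t']); x=P[...,0]/P[...,2];y=P[...,1]/P[...,2]; s=1+c['k1']*(x*x+y*y)
    u=(x*s*c['fx']+c['cx']).astype(np.float32); v=(y*s*c['fy']+c['cy']).astype(np.float32)
    m=cv2.remap(g,u,v,cv2.INTER_LINEAR).astype(float)
    p=m.mean(1); w=np.clip(np.median(p)-p-0.4*(np.median(p)-p.min()),0,None)
    k=p.argmin(); q=abs(A-A[k])<0.35
    if show: print(p[::5].round(0))
    return (w[q]*A[q]).sum()/w[q].sum(), im
if __name__=="__main__":
    a,im=needle(show=True); print("needle",a)
E
python3 needle.py; python3 - <<'E'
from h import *
W=np.load('s3.npy'); im=cv2.imread('pics/side0.png')
# offcut/anvil edges: profile at z~44 along y near x=480..520
R=W.reshape(-1,3); R=R[~np.isnan(R[:,0])]
for lo in(455,475,495):
    q=R[(R[:,0]>lo)&(R[:,0]<lo+12)&(R[:,1]>-150)&(R[:,1]<20)&(R[:,2]>10)]
    q=q[np.argsort(q[:,1])]; print(lo,[(int(a),int(b)) for a,b in q[:,1:]])
E
```

```text
[ 47.  42.  70. 101. 121. 131. 130. 128. 125. 119. 119. 124. 130. 131.
 130. 130. 130. 128. 122. 116. 102.  87.  91. 108. 121. 127. 130. 130.
 130. 130. 130. 129.]
needle -0.3035000335638047
455 [(-146, 33), (-144, 39), (-144, 13), (-144, 10), (-144, 35), (-143, 27), (-143, 42), (-143, 35), (-143, 31), (-143, 27), (-143, 39), (-143, 24), (-143, 12), (-143, 42), (-143, 15), (-143, 45), (-143, 16), (-143, 12), (-142, 31), (-142, 41), (-142, 30), (-142, 23), (-142, 26), (-142, 37), (-142, 14), (-142, 22), (-141, 19), (-141, 29), (-141, 33), (-141, 18), (-141, 18), (-141, 14), (-141, 44), (-141, 18), (-141, 33), (-141, 40), (-141, 10), (-141, 14), (-141, 44), (-140, 25), (-140, 21), (-140, 43), (-140, 36), (-139, 20), (-139, 16), (-139, 46), (-139, 45), (-139, 23), (-137, 47), (-137, 43), (-136, 44), (-134, 45), (-133, 44), (-132, 43), (-131, 45), (-130, 46), (-129, 44), (-129, 44), (-125, 44), (-125, 44), (-125, 44), (-124, 44), (-121, 44), (-108, 44), (-107, 33), (-107, 36), (-107, 32), (-107, 32), (-106, 43), (-106, 43), (-106, 35), (-106, 35), (-105, 46), (-105, 38), (-105, 38), (-10
[... 12587 characters left out ...]
4), (-22, 43), (-21, 34), (-19, 45), (-19, 44), (-18, 415), (-17, 43), (-17, 415), (-17, 415), (-16, 412), (-16, 42), (-16, 46), (-15, 45), (-15, 414), (-13, 413), (-13, 416), (-12, 43), (-12, 47), (-10, 45), (-9, 41), (-9, 44), (-8, 44), (-1, 412), (0, 412), (0, 411), (1, 414), (1, 411), (1, 413), (2, 413), (2, 413), (3, 416), (3, 418), (3, 413), (4, 415), (4, 415), (4, 415), (5, 420), (6, 420), (6, 417), (7, 417), (7, 419), (8, 416), (8, 414), (8, 421), (9, 418), (10, 423), (10, 421), (10, 418), (11, 421), (11, 425), (11, 420), (11, 428), (11, 423), (12, 428), (13, 425), (14, 430), (14, 422), (14, 419), (16, 421), (16, 429), (17, 426), (17, 423), (17, 421), (17, 426), (18, 428), (19, 430)]
```

```bash
python3 - <<'E'
from h import *
c=calibration("side"); R=np.array(c['R']);t=np.array(c['t'])
x=(333-c['cx'])/c['fx'];y=(217.7-c['cy'])/c['fy']
s=1+c['k1']*(x*x+y*y); d=R.T@np.array([x/s,y/s,1]); o=-R.T@t
print(o+d*(71-o[2])/d[2])
E
cat >>needle.py <<'E'
E
sed -i 's/cen=(584.5,-109.7)/cen=CEN/; s/^def/import sys\nCEN=(float(sys.argv[1]),float(sys.argv[2])) if len(sys.argv)>2 else (584.5,-109.7)\ndef/' needle.py
for p in "580 -110" "582 -112" "580 -112" "578 -112" "580 -114"; do echo $p; python3 needle.py $p; done
```

```text
[ 590.71551226 -107.41814196   71.        ]
580 -110
[ 95. 119. 130. 131. 130. 127. 120. 107. 104. 110. 121. 129. 130. 129.
 129. 130. 128. 124. 116. 107.  88.  64.  49.  70.  92. 109. 120. 125.
 126. 127. 128. 129.]
needle 1.788546348751792
582 -112
[ 61.  93. 118. 130. 131. 130. 127. 121. 107.  97.  99. 113. 125. 130.
 130. 130. 131. 130. 128. 121. 114.  99.  79.  70.  88. 108. 121. 128.
 130. 130. 129. 129.]
needle -0.3666848027698776
580 -112
[100. 122. 131. 131. 131. 127. 119. 104.  92.  92. 105. 120. 127. 128.
 127. 128. 130. 128. 125. 118. 109.  93.  70.  55.  70.  92. 110. 122.
 128. 129. 129. 129.]
needle 1.9008933850095273
578 -112
[124. 131. 131. 130. 126. 117. 101.  88.  86.  98. 115. 123. 125. 124.
 122. 124. 126. 124. 121. 113. 103.  86.  63.  44.  53.  74.  93. 109.
 120. 125. 127. 129.]
needle 1.927200000000002
580 -114
[104. 124. 131. 131. 131. 128. 122. 105.  85.  75.  83. 102. 118. 124.
 126. 124. 126. 128. 128. 126. 120. 112.  98.  77.  62.  73.  94. 111.
 123. 128. 130. 130.]
needle 2.0099850890926736
```

drive_tool --increments '[{"rx": 0, "ry": 0, "rz": 0, "tx": -1.8, "ty": 1.1, "tz": 0, "hand": 1}, {"rx": 0, "ry": 0, "rz": 0, "tx": -1.9, "ty": 0.7, "tz": 0, "hand": 1}, {"rx": 0, "ry": 0, "rz": 0, "tx": -1.9, "ty": 0.7, "tz": 0, "hand": 1}, {"rx": 0, "ry": 0, "rz": 0, "tx": -1.9, "ty": 0.7, "tz": 0, "hand": 1}, {"rx": 0, "ry": 0, "rz": 0, "tx": -1.9, "ty": 0.7, "tz": 0, "hand": 1}, {"rx": 0, "ry": 0, "rz": 0, "tx": 0, "ty": 0, "tz": 0, "hand": 1}, {"rx": 0, "ry": 0, "rz": 0, "tx": 0, "ty": 0, "tz": 0, "hand": 1}]'

```text
time: 10.98
ee_pos: [581.1, 7.6, 243.0]
ee_rot: [-2.57, -1.807, -0.001]
force: [5.0, 3.0, 5.1]
grip_width: 16.5
grasp_force: 32.6
```

```bash
python3 needle.py 590.7 -107.4; python3 needle.py 588 -107.4; python3 pic.py side s4 190 250 295 375 9
```

```text
[128. 127. 125. 124. 117.  99.  67.  32.  40.  72.  99. 115. 121. 124.
 125. 125. 127. 128. 127. 126. 124. 126. 128. 129. 129. 128. 129. 129.
 129. 129. 128. 128.]
needle 0.34198365255581376
[122. 120. 114. 102.  79.  40.  39.  66.  97. 117. 127. 129. 129. 130.
 130. 129. 129. 128. 125. 118. 111. 117. 124. 128. 129. 130. 129. 129.
 129. 129. 129. 129.]
needle 0.16589118198874345
```

View pics/s4.png

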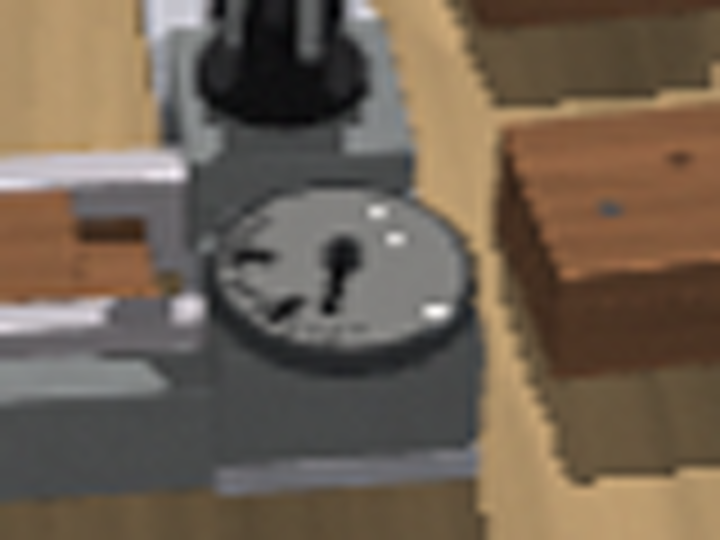

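The needle has left its rest position and reads about 0.34 rad, so the anvil is in contact. About 5 mm more should bring it to about 1.3.

drive_tool --increments '[{"rx": 0, "ry": 0, "rz": 0, "tx": -0.9, "ty": 0.4, "tz": 0, "hand": 1}, {"rx": 0, "ry": 0, "rz": 0, "tx": -0.9, "ty": 0.4, "tz": 0, "hand": 1}, {"rx": 0, "ry": 0, "rz": 0, "tx": -0.9, "ty": 0.4, "tz": 0, "hand": 1}, {"rx": 0, "ry": 0, "rz": 0, "tx": -0.9, "ty": 0.4, "tz": 0, "hand": 1}, {"rx": 0, "ry": 0, "rz": 0, "tx": -0.9, "ty": 0.4, "tz": 0, "hand": 1}, {"rx": 0, "ry": 0, "rz": 0, "tx": 0, "ty": 0, "tz": 0, "hand": 1}, {"rx": 0, "ry": 0, "rz": 0, "tx": 0, "ty": 0, "tz": 0, "hand": 1}]'

```text
time: 12.0
ee_pos: [581.3, 3.3, 243.0]
ee_rot: [-2.569, -1.806, -0.002]
force: [4.0, 7.8, 5.5]
grip_width: 17.1
grasp_force: 32.7
```

```bash
python3 needle.py 590.7 -107.4; python3 st.py
```

```text
[128. 127. 125. 123. 121. 118. 118. 118. 119. 121. 122. 117. 101.  71.
  38.  20.  27.  50.  76.  95. 109. 116. 123. 129. 130. 130. 129. 129.
 130. 130. 129. 128.]
needle 1.1338527411636317
12.05 [-0.196  0.603  1.509  0.002  1.03   0.148] [581.3   3.3 242.9] F [4.4 6.1 5.8] M [ 1.21 -0.79 -0.02] grip 16.757246978321778 32.71127164363861
yaw y -19.7628054188694
```

The needle reads 1.13. I nudge a little further and turn halfway clockwise, stopping before the clamp bites.

drive_tool --increments '[{"rx": 0, "ry": 0, "rz": 0, "tx": -0.7, "ty": 0.3, "tz": 0, "hand": 1}, {"rx": 0, "ry": 0, "rz": 5, "tx": 0, "ty": 0, "tz": 0, "hand": 1}, {"rx": 0, "ry": 0, "rz": 6, "tx": 0, "ty": 0, "tz": 0, "hand": 1}, {"rx": 0, "ry": 0, "rz": 6, "tx": 0, "ty": 0, "tz": 0, "hand": 1}, {"rx": 0, "ry": 0, "rz": 6, "tx": 0, "ty": 0, "tz": 0, "hand": 1}, {"rx": 0, "ry": 0, "rz": 6, "tx": 0, "ty": 0, "tz": 0, "hand": 1}, {"rx": 0, "ry": 0, "rz": 5, "tx": 0, "ty": 0, "tz": 0, "hand": 1}, {"rx": 0, "ry": 0, "rz": 0, "tx": 0, "ty": 0, "tz": 0, "hand": 1}]'

```text
time: 13.05
ee_pos: [580.6, 2.9, 242.9]
ee_rot: [-2.983, -0.975, 0.005]
force: [-5.2, 8.5, 12.1]
grip_width: 16.7
grasp_force: 33.6
```

```bash
python3 needle.py 590.7 -107.4; python3 st.py
```

```text
[128. 127. 125. 123. 121. 118. 117. 118. 119. 120. 121. 122. 120. 117.
 109.  94.  66.  35.  24.  32.  46.  72.  99. 113. 116. 120. 125. 128.
 130. 130. 129. 128.]
needle 1.4325426948025834
13.1 [-0.197  0.602  1.51   0.002  1.034  0.74 ] [580.6   2.9 242.9] F [-4.2  9.6 11.6] M [ 1.36  0.61 -0.06] grip 16.202132785699323 33.550489246845245
yaw y -53.75937792500255
```

drive_tool --increments '[{"rx": 0, "ry": 0, "rz": 0, "tx": 0.4, "ty": -0.5, "tz": -0.4, "hand": 1}, {"rx": 0, "ry": 0, "rz": 4, "tx": 0, "ty": 0, "tz": 0, "hand": 1}, {"rx": 0, "ry": 0, "rz": 4, "tx": 0, "ty": 0, "tz": 0, "hand": 1}, {"rx": 0, "ry": 0, "rz": 0, "tx": 0, "ty": 0, "tz": 0, "hand": 1}]'

```text
time: 13.6
ee_pos: [580.5, 3.4, 242.9]
ee_rot: [-3.043, -0.765, 0.006]
force: [-4.9, 7.8, 8.4]
grip_width: 16.2
grasp_force: 33.2
```

```bash
python3 needle.py 590.7 -107.4|tail -1; python3 st.py
```

```text
needle 1.4216432111948762
13.65 [-0.196  0.602  1.51   0.002  1.035  0.881] [580.5   3.4 242.9] F [-4.9  8.2 10.5] M [ 1.22  0.7  -0.06] grip 16.28570558797425 33.24458688497543
yaw y -61.75090305721286
```

The needle is steady at 1.42. I finish locking.

drive_tool --increments '[{"rx": 0, "ry": 0, "rz": 5, "tx": 0, "ty": 0, "tz": 0, "hand": 1}, {"rx": 0, "ry": 0, "rz": 5, "tx": 0, "ty": 0, "tz": 0, "hand": 1}, {"rx": 0, "ry": 0, "rz": 5, "tx": 0, "ty": 0, "tz": 0, "hand": 1}, {"rx": 0, "ry": 0, "rz": 5, "tx": 0, "ty": 0, "tz": 0, "hand": 1}, {"rx": 0, "ry": 0, "rz": 5, "tx": 0, "ty": 0, "tz": 0, "hand": 1}, {"rx": 0, "ry": 0, "rz": 3, "tx": 0, "ty": 0, "tz": 0, "hand": 1}, {"rx": 0, "ry": 0, "rz": 0, "tx": 0, "ty": 0, "tz": 0, "hand": 1}]'

```text
time: 14.52
ee_pos: [580.2, 4.5, 243.0]
ee_rot: [-3.137, -0.009, 0.01]
force: [-7.7, 14.2, 13.0]
grip_width: 16.6
grasp_force: 38.5
```

```bash
python3 needle.py 590.7 -107.4|tail -1; python3 st.py
```

```text
needle 1.4203226460216463
14.575 [-0.195  0.602  1.511  0.003  1.036  1.368] [580.2   4.5 243. ] F [-7.6 14.8 12.9] M [2.47 1.08 0.69] grip 16.763220172742837 38.35175156593323
yaw y -89.6403630570776
```

The knob is at its stop (moment 0.7 N m). I relax the push, open partly and retract.

drive_tool --increments '[{"rx": 0, "ry": 0, "rz": 0, "tx": 0.5, "ty": -1, "tz": -0.5, "hand": 1}, {"rx": 0, "ry": 0, "rz": 0, "tx": 0, "ty": 0, "tz": 0, "hand": 0.6}, {"rx": 0, "ry": 0, "rz": 0, "tx": 0, "ty": 0, "tz": 0, "hand": 0.6}, {"rx": 0, "ry": 0, "rz": 0, "tx": 0, "ty": 0, "tz": 0, "hand": 0.6}, {"rx": 0, "ry": 0, "rz": 0, "tx": 0, "ty": 0, "tz": 0, "hand": 0.6}, {"rx": 0, "ry": 0, "rz": 0, "tx": 0, "ty": 0, "tz": -20, "hand": 0.6}, {"rx": 0, "ry": 0, "rz": 0, "tx": 0, "ty": 0, "tz": -30, "hand": 0.6}, {"rx": 0, "ry": 0, "rz": 0, "tx": 0, "ty": 0, "tz": -40, "hand": 0.6}, {"rx": 0, "ry": 0, "rz": 0, "tx": 0, "ty": 0, "tz": -40, "hand": 0.6}, {"rx": 0, "ry": 0, "rz": 0, "tx": 0, "ty": 0, "tz": 0, "hand": 0.6}]'

```text
time: 15.82
ee_pos: [582.0, 3.2, 376.7]
ee_rot: [3.14, 0.006, 0.009]
force: [-0.9, 0.7, 0.3]
grip_width: 33.7
grasp_force: 0.0
```

```bash
python3 needle.py 590.7 -107.4|tail -1; python3 st.py;python3 pic.py side s5 120 260 240 400 5
```

```text
needle 1.3853366088723031
15.875 [-0.196  0.461  1.365 -0.     1.314  1.371] [581.9   3.2 374.4] F [ 0.3 -0.2 -1.6] M [ 0.01  0.   -0.05] grip 34.36108392353066 0.0
yaw y -89.77597214315215
```

View pics/s5.png

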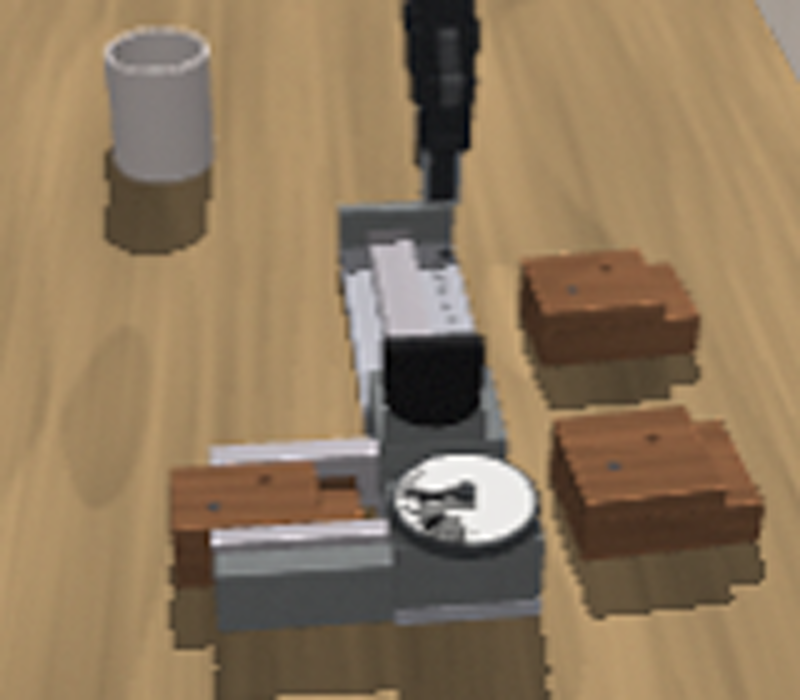

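The picture shows the knob square across the rail and the bystanders untouched. The dial has changed lighting, so I zoom in to check the needle against the 1.8 mark.

```bash
python3 needle.py 590.7 -107.4; python3 pic.py side s6 200 235 310 355 16; python3 pic.py top t6 190 220 330 360 16; python3 - <<'E'
import cv2,numpy as np
a=cv2.imread('pics/s6.png');b=cv2.imread('pics/t6.png');b=cv2.resize(b,(int(b.shape[1]*400/b.shape[0]),400));a=cv2.resize(a,(int(a.shape[1]*400/a.shape[0]),400))
c=np.hstack([a,b]);c=cv2.resize(c,None,fx=.85,fy=.85);print(c.shape);cv2.imwrite('pics/both.png',c)
E
```

```text
[224. 211. 189. 164. 157. 158. 157. 153. 141. 126. 117. 119. 120. 121.
 121. 118.  96.  63.  53.  74. 106. 151. 196. 220. 224. 226. 230. 234.
 236. 236. 235. 233.]
needle 1.3836917939289348
(340, 777, 3)
```

View pics/both.png

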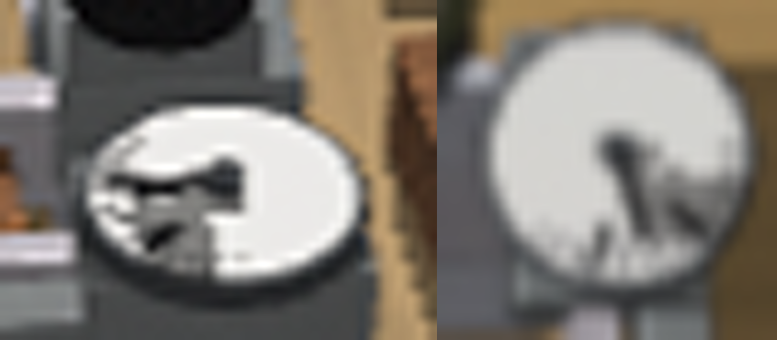

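The top view shows the needle pointing from (620,145) to (642,235), about 1.35 rad. That is midway between the thick marks, which measure 0.83 and 1.77 in the same picture. The gripper is clear of everything, so I hand in.

```bash
python3 -c "
from station import *
print(close_job())"
```

```text
the job is handed in; nothing more can be done
None
```

The offcut is clamped with the dial needle at about 1.35 rad, midway between the thick marks at 0.8 and 1.8, and the reading held after I let go; the knob is locked fully clockwise, I didn't touch the other offcuts, mug or canister, and the job is handed in at about 16 s.

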